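# Ice the fish-ball sample and hold it under the inspection lamp

## Task

Use the scoop lying in the steel ice pan to put at least three of its ice cubes into the ice bay of the dark grey sample tray where it stands, then lay the scoop back in the pan. Next lift the tray by its handle, keeping it level all the way so that the loose fish ball stays in its round seat, and hold it level and still, clear of the table, with the ball in the middle underneath the ring lamp, about 130 mm below the ring; finish while still holding the tray there. Do not touch the ice or the ball with the fingers, and leave the other things on the table alone.

Things in the scene. Friction and masses are not known exactly. Their poses are not given: they have to be found in the camera images.
- pan: Shallow steel ice pan, fixed: 256 (x) x 110 (y) x 40 mm high outside, walls and floor 3 mm, inside 250 x 104. Origin: centre of its underside; z up, x away from the robot within 0.2 rad. It stands left or right of the tray, the lamp on the other side. The scoop starts flat on its floor in the half towards the robot; the ice lies in the other half.
- scoop: Loose flat aluminium scoop, 110 g. Floor 90 (x) x 72 mm, 2 thick; open front at +x, back wall 40 high, sides raked from 38 high at the back to nothing 13 mm behind the lip. Handle 16 mm wide (y), 15 thick, starts 37 mm up on the back wall and rises at 30 degrees towards -x for 104 mm, above the pan's rim. Origin: centre of the floor's underside; x to the mouth, z up.
- scoop_grip (a point): Point in the middle of the scoop's handle, 95 mm behind (-x) and 67 mm above the scoop's origin: grip here, the fingers closing along the scoop's y.
- scoop_mouth (a point): Middle of the scoop's front lip, at its underside, 45 mm ahead of the scoop's origin.
- ice0: Loose whitish ice cube, 24 mm with edges rounded by 5 mm, 12 g, very slippery (friction about 0.12: it slides off any surface inclined more than about 8 degrees). Origin: its middle. One of five alike, spread over the half of the pan away from the robot.
- ice1: Loose whitish ice cube, 24 mm with edges rounded by 5 mm, 12 g, very slippery (friction about 0.12: it slides off any surface inclined more than about 8 degrees). Origin: its middle. One of five alike, spread over the half of the pan away from the robot.
- ice2: Loose whitish ice cube, 24 mm with edges rounded by 5 mm, 12 g, very slippery (friction about 0.12: it slides off any surface inclined more than about 8 degrees). Origin: its middle. One of five alike, spread over the half of the pan away from the robot.
- ice3: Loose whitish ice cube, 24 mm with edges rounded by 5 mm, 12 g, very slippery (friction about 0.12: it slides off any surface inclined more than about 8 degrees). Origin: its middle. One of five alike, spread over the half of the pan away from the robot.
- ice4: Loose whitish ice cube, 24 mm with edges rounded by 5 mm, 12 g, very slippery (friction about 0.12: it slides off any surface inclined more than about 8 degrees). Origin: its middle. One of five alike, spread over the half of the pan away from the robot.
- tray: Loose dark grey plastic tray, about 240 g, 190 (x) x 120 (y) x 30 mm high, walls and floor 3 mm. A cross wall as high as the rim, at x = -4 mm, parts the ice bay (-x half, 86 x 114 inside) from the sample half with the ball's round seat. A level handle, 18 mm wide, 16 high, middle 26 mm up, sticks out 97 mm at the -x end, to the robot within 0.35 rad. Origin: centre of the box's underside; z up.
- tray_grip (a point): Middle of the tray's handle, at -133 mm in the tray's x, 26 mm up, 38 mm outside the end wall: grip here from above, fingers closing along the tray's y. The loaded tray is nose-heavy about this point (about 0.4 N m): grip firmly, 80 to 120 N.
- tray_bay (a point): Middle of the ice bay, 49 mm from the tray's origin towards -x, 15 mm above the tray's underside (12 mm above the bay's floor).
- tray_pocket (a point): The ball's centre when in the middle of its seat: at +46 mm in the tray's x, 21 mm above its underside. The seat is a ring, rim 4 mm high, 48 mm across inside, 62 outside; the ball can roll 13 mm to any side within it and rolls over the rim if the tray is tipped or jerked.
- ball_center (a point): Centre of the loose cream-coloured frozen fish ball, 36 mm in diameter, 30 g, which lies in the round seat of the tray.
- lamp_ring (a point): Middle of the underside of a ring lamp fixed to the table on a stand, 300 mm up. White ring, 116 mm across, 76 inside, 22 thick; its arm runs at 315 mm height, away from the robot within 0.2 rad, to a 16 mm post 185 mm behind this point.
- shears: Bystander: black-handled steel shears lying near the robot, 190 mm long. Leave alone.
- brush: Bystander: scrubbing brush lying near the robot, 200 mm long. Leave alone.
- sanitiser: Bystander: white bottle, 60 mm across, 170 mm high, behind the tray. Leave alone.
- cup: Bystander: steel cup, 70 mm across, 85 mm high, behind the tray. Leave alone.
- bowl: Bystander: white bowl, 90 mm across, 45 mm high, behind the tray. Leave alone.

How it is judged (in metres and radians):
On the way, in this order (a step that is already met when the one before it is completed fails the run):
1. at least three ice cubes lie in the ice bay of the tray, which still stands on the table ((distance between each of ice0, ice1, ice2 and tray_bay below 0.056 m or distance between each of ice0, ice1, ice3 and tray_bay below 0.056 m or distance between each of ice0, ice1, ice4 and tray_bay below 0.056 m or distance between each of ice0, ice2, ice3 and tray_bay below 0.056 m or distance between each of ice0, ice2, ice4 and tray_bay below 0.056 m or distance between each of ice0, ice3, ice4 and tray_bay below 0.056 m or distance between each of ice1, ice2, ice3 and tray_bay below 0.056 m or distance between each of ice1, ice2, ice4 and tray_bay below 0.056 m or distance between each of ice1, ice3, ice4 and tray_bay below 0.056 m or distance between each of ice2, ice3, ice4 and tray_bay below 0.056 m) and height (world z) of tray below 0.02 m), for 0.3 s.
2. the tray is lifted clear of the table by the fingers, with the ball in its seat and the scoop let go (height (world z) of tray above 0.06 m and contact force between the fingers and tray above 1 N and contact force between the fingers and scoop below 0.1 N and distance between ball_center and tray_pocket below 0.022 m), for 0.2 s.
At the end, for the whole second after the job is handed in: Only the fingers carry the tray: over 70 mm up, tilted under 7 degrees (0.12 rad), still; ball in its seat, its centre within 35 mm sideways of the ring's middle and 100 to 240 mm above the table; at least 3 ice cubes in the bay; scoop let go in the pan (horizontal distance between ball_center and lamp_ring below 0.035 m and height (world z) of ball_center between 0.1 and 0.24 m and angle between tray's own z axis and vertical below 0.12 rad and linear speed of tray below 0.03 m/s and angular speed of tray below 0.15 rad/s and distance between ball_center and tray_pocket below 0.022 m and (distance between each of ice0, ice1, ice2 and tray_bay below 0.056 m or distance between each of ice0, ice1, ice3 and tray_bay below 0.056 m or distance between each of ice0, ice1, ice4 and tray_bay below 0.056 m or distance between each of ice0, ice2, ice3 and tray_bay below 0.056 m or distance between each of ice0, ice2, ice4 and tray_bay below 0.056 m or distance between each of ice0, ice3, ice4 and tray_bay below 0.056 m or distance between each of ice1, ice2, ice3 and tray_bay below 0.056 m or distance between each of ice1, ice2, ice4 and tray_bay below 0.056 m or distance between each of ice1, ice3, ice4 and tray_bay below 0.056 m or distance between each of ice2, ice3, ice4 and tray_bay below 0.056 m) and contact force between the fingers and tray above 1 N and contact force between tray and lamp below 0.2 N and height (world z) of tray above 0.07 m and x of scoop in the frame of pan between -0.1 and 0.1 m and y of scoop in the frame of pan between -0.06 and 0.06 m and height (world z) of scoop below 0.06 m and contact force between the fingers and scoop below 0.1 N); the arm keeps its last pose, push and grip.
It fails at once if the fish ball leaves its seat (distance between ball_center and tray_pocket above 0.026 m).
It fails at once if the tray is tipped more than 17 degrees (0.3 rad) (angle between tray's own z axis and vertical above 0.3 rad).
It fails at once if the fingers touch the ice or the fish ball (contact force between the fingers and ice0 above 0.3 N or contact force between the fingers and ice1 above 0.3 N or contact force between the fingers and ice2 above 0.3 N or contact force between the fingers and ice3 above 0.3 N or contact force between the fingers and ice4 above 0.3 N or contact force between the fingers and ball above 0.3 N).
It fails at once if a bystander is pushed more than 30 mm or knocked over (distance of any of shears, brush, sanitiser, cup, bowl from where it was at the start of the episode above 0.03 m or angle between any of shears, brush, sanitiser, cup, bowl's own z axis and vertical above 0.35 rad).
It also fails if it takes over 72 s, if anything falls off the work surface, if the arm or the gripper's body presses on something with over 40 N, if the wrist force passes 120 N, or if a joint passes its speed limit or range.

## Robot

A 6-joint arm with a two-finger parallel gripper is mounted at the origin on the work surface. World frame = base frame: x ahead of the robot, y to its left, z up, the work surface at z = 0. Lengths are in mm, angles in rad, forces in N, time in s.
With the tool pointing down it reaches from about 350 to 875 mm from the base axis. Payload 4.2 kg.
Tool frame: the origin (TCP) lies on the mounting face of the last link; the fingertips stand 173 mm ahead of it and the grasp point (between the pads) lies grip_point_offset ahead of it (grip_point_offset is the distance from the TCP to the grasp point, in mm); z points along the fingers, y is the line along which they close (so a half turn about z gives the same grasp; the last joint's range is limited). The gripper opens to 85 mm and grips with 20 to 120 N. Pads are 22 mm wide; open, the fingers measure 114 mm over their backs; the gripper's body (76 mm by 85 mm) begins 54 mm behind the grasp point. The pads swing forward as they close: fully open they stand 13 mm farther back than shut.
Start: joints at [-1.046, 0.385, 0.008, 0, -1.194, -0.259], TCP at [164.193, -603.026, 404.712] pointing down, gripper open.
Joint ranges: [-3.14, 3.14], [-1.21, 2.06], [-1.07, 1.41], [-3.16, 2.05], [-2.99, -0.16], [-3.1, 3.1]. Speed limits (rad/s): [2.79, 2.79, 3.14, 3.14, 3.14, 3.14].

## Interface

Orientations are given as a unit quaternion [x, y, z, w].
In Python, from bench import read_state, get_image, job_done, recognise, place_of, grip_point_offset gives the robot as it stands. The module is installed in compiled form; this text tells all that it offers.
- The arm moves only by the tool carry_out, never from a script. Its arguments are lists of equal length, an entry for each row: "slide": the shift along the tool's x, y, z in m, a list of three; "roll": the turn about the tool's z in degrees; "claw": the finger opening in m, from 0 to 0.0854. A call has 1 to 8 rows; each row is the pose to reach, as a shift and turn from the pose commanded when the call began, along the tool's axes at that moment; what a row does not reach only later rows make up. A row lasts 1/8 s, in which the tool goes at most 62.5 mm and 10.7 degrees, less where a joint would pass 70% of its speed; a pose out of reach is approached as far as the arm can. A call with a gripper value outside its range is refused whole. The fingers move at their own pace and stop on an object; the grip force is fixed at half the most. Time passes only in rows, so rows that repeat a pose let the fingers close. It gives the time, the measured TCP pose, the force, the opening and the grip force at its end, in the units of the state.
- read_state(): the state, without advancing time (a new reading comes with each control period).
- get_image(name): name is "scene" or "top" or "wrist"; returns a dict with "img" (420x560x3 uint8, red, green, blue), "z_map" (420x560 float32, mm along the optical axis (not along the pixel's ray), 0 where there is no reading), "mtx" (3x3 intrinsics, pixels), "k1" (the pictures are not rectified: a ray, as slopes to the right and down, at radius r is drawn at 1 + k1 r^2 times it, then the intrinsics apply), "world_from_camera" (4x4, takes a point from camera to world coordinates); the wrist camera has in their place "T_tool_cam" (4x4, takes a point from camera to tool coordinates, whose origin is the TCP and whose axes are the flange's). Camera axes: x right, y up, looking along -z (the intrinsics and any distortion apply to the point x, -y, -z); pixel columns grow to the right and rows downward; lengths in mm; the calibration is good to about 2 mm. A picture is of the moment at which its call begins: read the wrist's pose just before it.
- job_done(): hands the job in; it is judged then, once.
Trained networks look in a picture, given as the dict that the camera call returned (one of the last four; its "shot" number tells which), for a name from the list of things; names that differ only in an ending like _2 or _b are one class to them, and where a whole thing is asked for, a point or a joint stands for the part that bears it (a point fixed in the world has none). Each returns a list of dicts, best first, with "conf" (0 to 1); they miss things now and then, are a little off and sometimes report something else, mostly with a low value. They report only what shows in the picture. A call takes as long as a camera call.
- recognise(picture, thing): "at" ([column, row] in pixels, amid what is visible of it).
- place_of(picture, thing): "at" ([column, row] in pixels: a listed point, or the origin of a listed thing).
The state is a dict: "clock": time; "joints": joint angles; "joint_vel": joint speeds; "joint_efforts": joint torques, N m; "position": TCP position; "ee_rot": TCP orientation; "contact_force": force on the tool from outside, world axes, zero at the start; "wrist_torque": the same for the moment, N m; "gripper_width": finger opening in mm; "grasp_force": force on a finger pad.
Only numpy, scipy, OpenCV 4.12 (cv2) and the standard library are available. Lean on these libraries where they do the work, as an engineer would, in place of code of your own. Each camera call takes 0.05 s, during which the arm holds its last target. There are 200 camera calls.

## Working session

There is one attempt and no reset: what is moved stays moved. The work goes in short steps, Python scripts to look and compute and a tool call to move; the robot and the scene stay as the last step left them, time stands still between calls to the robot, and variables do not carry over. Pictures are saved under pics/ and viewed, at most 10 in all, crops included, and the job is handed in when it is done.

Besides the shell and the picture viewer there is one more tool, called after "Emit:" as name(argument=value, ...) on one line, values as JSON. carry_out: Moves the arm, as the interface text tells. Its arguments: {"type":"object","properties":{"slide":{"type":"array"},"roll":{"type":"array"},"claw":{"type":"array"}},"required":["slide","roll","claw"]}

```bash
mkdir -p pics
cat > h.py <<'E'
import numpy as np, cv2
from bench import *
from scipy.spatial.transform import Rotation as R
def toolT():
    s=read_state(); T=np.eye(4); T[:3,:3]=R.from_quat(s["ee_rot"]).as_matrix(); T[:3,3]=s["position"]; return T
def shot(name):
    T=toolT() if name=="wrist" else None
    p=get_image(name); p["W"]=T@np.array(p["T_tool_cam"]) if name=="wrist" else np.array(p["world_from_camera"]); return p
def ray(p,uv):
    K=np.array(p["mtx"]); q=cv2.undistortPoints(np.array([[uv]],float),K,np.array([p["k1"],0,0,0,0.]))[0,0]
    return np.array([q[0],-q[1],-1.])
def at_z(p,uv,z):
    d=p["W"][:3,:3]@ray(p,uv); o=p["W"][:3,3]; return o+d*(z-o[2])/d[2]
def at_depth(p,uv):
    u,v=int(round(uv[0])),int(round(uv[1])); w=p["z_map"][max(v-1,0):v+2,max(u-1,0):u+2]; w=w[w>0]
    return p["W"][:3,:3]@(ray(p,uv)*np.median(w))+p["W"][:3,3] if len(w) else None
def cloud(p):
    z=p["z_map"]; v,u=np.nonzero(z>0); K=np.array(p["mtx"])
    q=cv2.undistortPoints(np.stack([u,v],1).astype(float)[:,None],K,np.array([p["k1"],0,0,0,0.]))[:,0]
    d=np.c_[q[:,0],-q[:,1],-np.ones(len(q))]*z[v,u][:,None]
    return d@p["W"][:3,:3].T+p["W"][:3,3],u,v
def save(p,n): cv2.imwrite(f"pics/{n}.png",p["img"][:,:,::-1])
E
cat > a.py <<'E'
from h import *
np.set_printoptions(precision=1,suppress=True)
print(grip_point_offset, read_state()["ee_rot"],read_state()["clock"])
ims=[]
for c in ("top","scene"):
    p=shot(c); ims.append(p["img"][:,:,::-1]); print(c,p["W"])
    for t,z in dict(pan=0,scoop=3,scoop_grip=70,scoop_mouth=3,tray=0,tray_grip=26,tray_bay=15,ball_center=21,lamp_ring=300,ice0=15,shears=10,brush=20,sanitiser=80,cup=40,bowl=20).items():
        for r in place_of(p,t)[:6 if t=="ice0" else 1]:
            d=at_depth(p,r["at"]); print(t,r["conf"],np.array(r["at"]),at_z(p,r["at"],z)[:2],d)
cv2.imwrite("pics/a1.png",ims[0]);cv2.imwrite("pics/a2.png",ims[1])
E
python3 a.py
```

```text
154.70000000000002 [-0.1  1.   0.  -0. ] 0.0
top [[   0.     1.    -0.1  447.2]
 [  -1.     0.    -0.   -16.6]
 [  -0.     0.1    1.  1214.2]
 [   0.     0.     0.     1. ]]
pan 0.69 [180.8 210.9] [555.4 273.9] [555.1 273.1   3.4]
scoop 0.65 [178.2 230.7] [495.7 278.2] [495.6 277.3   6.5]
scoop_grip 0.96 [170.8 262.1] [404.8 278.6] [405.  277.3  74.8]
scoop_mouth 0.79 [181.9 213.1] [548.6 269.6] [548.7 269.6   2.8]
tray 0.97 [274. 213.] [555.5  -6.2] [553.4  -6.4  23.4]
tray_grip 0.67 [262.3 254.9] [430.8  24.6] [430.9  24.3  33.1]
tray_bay 0.76 [267.7 230.4] [502.4  11. ] [503.   11.2   3.6]
ball_center 0.47 [276.7 195.4] [605.9 -13.2] [604.  -13.2  34.8]
lamp_ring 0.8 [400.9 190.8] [ 585.5 -295.4] [ 630.9 -386.9   -0.1]
ice0 0.61 [188.6 193.7] [606.1 249.5] [604.6 246.9  26.6]
ice0 0.58 [181.5 178.8] [650.7 273.1] [648.8 270.5  25.8]
ice0 0.46 [171.5 202.8] [577.7 299.5] [576.3 296.2  27.3]
ice0 0.42 [170.8 191.9] [610.4 303.3] [608.7 300.   27.6]
shears 0.65 [345.4 292.3] [ 328.  -218.9] [ 327.8 -219.2    7.9]
brush 0.89 [189.2 290.1] [324.  233.9] [323.9 234.2  18.5]
sanitiser 0.
[... 674 characters left out ...]
0.63 [279.4 259.7] [608.  -2.] [611.7  -2.   25. ]
lamp_ring 0.71 [374.5 264.4] [873.9 171.3] [618.7 238.9  17.6]
ice0 0.63 [377.  263.5] [613.2 246.3] [621.1 244.1  23.7]
ice0 0.62 [390.6 279.4] [665.6 273.1] [685.2 266.8  37.9]
ice0 0.56 [395.3 251.9] [572.3 299.3] [584.2 295.6  27.6]
ice0 0.53 [397.3 264.3] [615.4 297.7] [625.2 294.5  25.8]
ice0 0.52 [372.  251.8] [572.5 238.6] [584.8 235.5  28. ]
shears 0.68 [323.  318.6] [781.   99.8] [802.7  96.8  39.4]
brush 0.73 [359.6 194.8] [350.6 229.5] [351.4 229.4  20.6]
sanitiser 0.55 [322.9 316.2] [826.3  92.8] [804.8  95.8  51.1]
cup 0.71 [239.5 322.8] [816.1 -90. ] [809.8 -90.7  31.4]
bowl 0.68 [281.1 323. ] [801.3   2.8] [819.8   2.6  45.5]
```

Run:
```python
import cv2
im=cv2.imread("pics/a1.png"); cv2.imwrite("pics/b1.png",cv2.resize(im[120:320,130:430],None,fx=2.66,fy=2.66,interpolation=cv2.INTER_CUBIC))
```

```text
(no output)
```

View pics/b1.png

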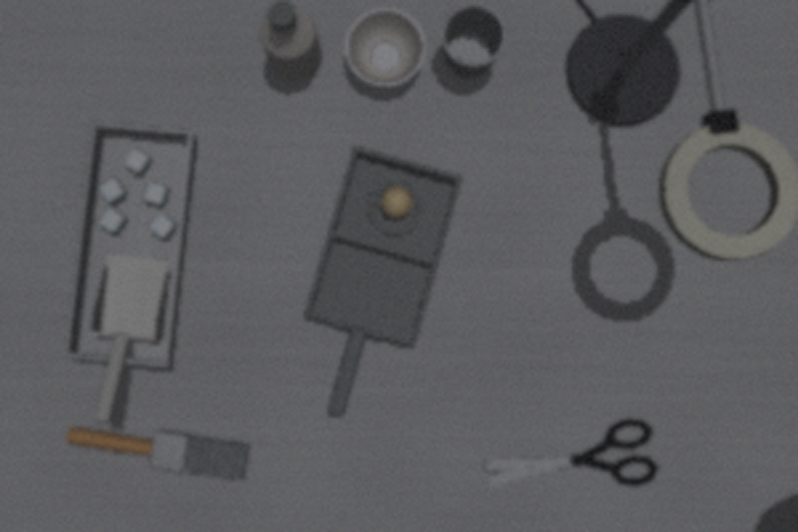

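The top view shows the pan on the left with five cubes in its far half (crop pixels 112–162, 160–227) and the scoop in its near half. The tray is in the middle with the ball at (397,202). The lamp ring is at (733,190) on the right. First I'll move above the pan.

```bash
cat >> h.py <<'E'
def go(x,y,z,yaw=None,T=None):
    "grasp point target in world mm, yaw of -tool x (rad): prints slide [m], roll deg"
    T=toolT() if T is None else T; g=T[:3,3]+T[:3,2]*grip_point_offset
    s=T[:3,:3].T@(np.array([x,y,z])-g)/1000
    cur=np.arctan2(-T[1,0],-T[0,0]); d=0 if yaw is None else -np.degrees((yaw-cur+np.pi/2)%np.pi-np.pi/2)
    print("grasp now",g.round(1),"yaw",cur.round(3),"-> slide",s.round(4),"roll",np.round(d,1))
E
python3 - <<'E'
from h import *
print(toolT()[:3,:3].round(4), np.array(get_image("wrist")["T_tool_cam"]).round(3))
go(350,-270,250); go(420,260,250,-.1)
E
```

```text
[[-9.649e-01 -2.627e-01  0.000e+00]
 [-2.627e-01  9.649e-01  1.000e-04]
 [-0.000e+00  1.000e-04 -1.000e+00]] [[ 0.0000e+00  9.5800e-01  2.8700e-01  7.2169e+01]
 [ 1.0000e+00  0.0000e+00 -1.0000e-03 -3.0300e-01]
 [-1.0000e-03  2.8700e-01 -9.5800e-01  3.1375e+01]
 [ 0.0000e+00  0.0000e+00  0.0000e+00  1.0000e+00]]
grasp now [ 164.2 -603.   250. ] yaw 0.266 -> slide [-0.2668  0.2725  0.    ] roll 0
grasp now [ 164.2 -603.   250. ] yaw 0.266 -> slide [-0.4735  0.7655 -0.    ] roll 21.0
```

Emit:
carry_out(slide=[[-0.03,0.03,0],[-0.07,0.07,0],[-0.11,0.113,0],[-0.15,0.154,0],[-0.19,0.194,0],[-0.23,0.235,0],[-0.267,0.272,0],[-0.267,0.272,0]], roll=[3,6,9,12,15,18,21,21], claw=[0.085,0.085,0.085,0.085,0.085,0.085,0.085,0.085])

```text
clock: 2.65
position: [351.6, -268.1, 405.2]
ee_rot: [0.047, 0.999, -0.0, 0.001]
contact_force: [0.0, -0.6, 0.5]
gripper_width: 85.2
grasp_force: 0.0
```

```bash
python3 -c "
from h import *
go(420,265,250,-.1)"
```

```text
grasp now [ 351.8 -268.1  250.5] yaw -0.095 -> slide [-1.730e-02  5.372e-01  5.000e-04] roll 0.3
```

Emit:
carry_out(slide=[[-0.002,0.06,0],[-0.004,0.122,0],[-0.006,0.184,0],[-0.008,0.246,0],[-0.01,0.308,0],[-0.012,0.37,0],[-0.015,0.432,0],[-0.017,0.49,0]], roll=[0,0,0,0,0,0,0,0], claw=[0.085,0.085,0.085,0.085,0.085,0.085,0.085,0.085])

```text
clock: 3.65
position: [416.9, 216.8, 405.0]
ee_rot: [0.05, 0.999, 0.0, 0.0]
contact_force: [1.5, 0.3, -0.2]
gripper_width: 85.0
grasp_force: 0.0
```

Emit:
carry_out(slide=[[0,0.03,0],[0,0.047,0],[0,0.047,0]], roll=[0,0,0], claw=[0.085,0.085,0.085])

```text
clock: 4.03
position: [421.6, 262.0, 404.4]
ee_rot: [0.05, 0.999, -0.0, -0.0]
contact_force: [0.5, -0.2, -1.0]
gripper_width: 84.9
grasp_force: 0.0
```

```bash
cat > b.py <<'E'
from h import *
np.set_printoptions(precision=1,suppress=True)
p=shot("wrist"); save(p,"w1")
for t,z in dict(pan=0,scoop=3,scoop_grip=70,scoop_mouth=3,ice0=15).items():
    for r in place_of(p,t)[:6 if t=="ice0" else 1]:
        print(t,r["conf"],np.array(r["at"]),at_z(p,r["at"],z)[:2],at_depth(p,r["at"]))
P,u,v=cloud(p); np.save("P.npy",P)
m=(P[:,2]>34)&(P[:,2]<44)&(P[:,0]>420)&(abs(P[:,1]-265)<90)
Q=P[m]; print("rim",len(Q),cv2.minAreaRect(Q[:,:2].astype(np.float32)))
m=(P[:,2]>55)&(P[:,2]<100)&(P[:,0]<460)&(abs(P[:,1]-270)<40)
Q=P[m]; print("handle",len(Q), Q.min(0),Q.max(0))
for a in range(370,460,10):
    q=Q[abs(Q[:,0]-a)<5]
    if len(q)>5: print(a,q[:,1].min(),q[:,1].max(),np.median(q[:,2]))
E
python3 b.py
```

```text
pan 0.62 [295.9 271.7] [553.2 269.2] [551.8 269.2   2.5]
scoop 0.61 [295.5 233.4] [493.9 273.7] [493.3 273.7   4.5]
scoop_grip 0.55 [292.  177.1] [404.6 274.7] [403.3 274.6  77.4]
scoop_mouth 0.83 [295.5 265.4] [541.7 269.5] [540.9 269.5   4.5]
ice0 0.94 [320.3 293.2] [581.7 300.2] [574.2 299.2  26.7]
ice0 0.86 [278.2 292.7] [575.  241.8] [567.9 242.6  26.3]
ice0 0.64 [304.4 337.3] [653.  272.3] [643.3 272.2  26.5]
ice0 0.53 [288.4 316.3] [614.8 252.3] [606.4 252.9  26.4]
rim 2347 ((547.2096557617188, 272.997802734375), (116.12069702148438, 247.4695281982422), 86.1705093383789)
handle 1084 [361.9 266.6  55.1] [443.7 285.5  97.6]
370 269.642714074802 285.54836068960475 94.80518561611052
380 269.1236566807524 284.1950529298242 90.31490377396437
390 268.2333912230182 283.6747426602343 84.63894279347977
400 268.3516778872111 283.2266528373124 79.06556241153217
410 267.5012470611981 282.7523242410636 72.96942787197247
420 266.7279839541765 282.36974821036694 67.28120628871991
430 266.56779512983934 281.82184092241596 61.41234263710152
440 266.6905431747936 281.37056171971903 56.871387826873104
```

View pics/w1.png

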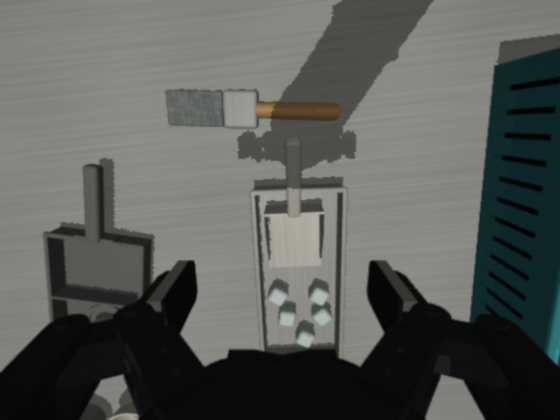

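Run:
```python
from h import *
P=np.load("P.npy")
m=(P[:,2]>36)&(P[:,2]<44)&(P[:,0]>440)&(P[:,0]<660)
for lo,hi in((305,340),(200,235)):
    q=P[m&(P[:,1]>lo)&(P[:,1]<hi)]; print(len(q),np.polyfit(q[:,0]-555,q[:,1],1),q[:,0].min(),q[:,0].max())
q=P[(P[:,2]>36)&(P[:,2]<44)&(abs(P[:,1]-255)<30)]; print(np.histogram(q[:,0],bins=range(400,720,10)))
go(401,275.5,110,-.05);go(401,275.5,70,-.05)
```

```text
782 [-3.81214765e-02  3.25710752e+02] 440.1614848231465 659.3259610208686
673 [-6.60900345e-02  2.17632125e+02] 440.0733293562605 647.700408507458
(array([  0,   0, 208,  25,  23, 124,  25,  17,   0,   0,   0,   0,   0,
         0,   0,   0,   0,   0,   0,   0,   0,   0,   0,   0,   0,   0,
         0,   0,   0,   0,   0]), array([400, 410, 420, 430, 440, 450, 460, 470, 480, 490, 500, 510, 520,
       530, 540, 550, 560, 570, 580, 590, 600, 610, 620, 630, 640, 650,
       660, 670, 680, 690, 700, 710]))
grasp now [421.3 261.1 250.3] yaw -0.102 -> slide [0.0217 0.0122 0.1403] roll -3.0
grasp now [421.3 261.1 250.3] yaw -0.102 -> slide [0.0217 0.0122 0.1803] roll -3.0
```

Emit:
carry_out(slide=[[0.011,0.006,0.04],[0.022,0.012,0.08],[0.022,0.012,0.12],[0.022,0.012,0.15],[0.022,0.012,0.17],[0.022,0.012,0.18],[0.022,0.012,0.18],[0.022,0.012,0.18]], roll=[-1.5,-3,-3,-3,-3,-3,-3,-3], claw=[0.085,0.085,0.085,0.085,0.085,0.085,0.085,0.085])

```text
clock: 5.32
position: [400.9, 276.5, 225.6]
ee_rot: [0.024, 1.0, 0.001, 0.001]
contact_force: [0.9, 0.0, -0.1]
gripper_width: 85.2
grasp_force: 0.0
```

Emit:
carry_out(slide=[[0,0,0],[0,0,0],[0,0,0],[0,0,0],[0,0,0],[0,0,0],[0,0,0],[0,0,0]], roll=[0,0,0,0,0,0,0,0], claw=[0.03,0.01,0.0,0.0,0.0,0.0,0.0,0.0])

```text
clock: 6.32
position: [400.6, 276.2, 224.8]
ee_rot: [0.024, 1.0, -0.0, -0.0]
contact_force: [-1.5, -0.9, 3.4]
gripper_width: 15.0
grasp_force: 60.1
```

Run:
```python
from h import *
np.set_printoptions(precision=1,suppress=True)
print(read_state())
p=shot("wrist"); save(p,"w2")
for t,z in dict(scoop=3,scoop_mouth=3).items():
    for r in place_of(p,t)[:1]:
        print(t,r["conf"],np.array(r["at"]),at_z(p,r["at"],z)[:2],at_depth(p,r["at"]))
go(530,271.7-(530-555)*.055,70,-.055)
```

```text
{'clock': 6.325, 'joints': array([ 0.9,  0.4, -0.6,  0. , -0.6, -2.6]), 'joint_vel': array([ 0.,  0.,  0., -0., -0., -0.]), 'joint_efforts': array([  0.2, -30.5,  12.1,   2.5,   0.3,   0. ]), 'position': array([400.6, 276.2, 224.8]), 'ee_rot': array([ 0.,  1., -0., -0.]), 'contact_force': array([-1.5, -0.9,  3.4]), 'wrist_torque': array([-0.3,  0.1,  0. ]), 'grasp_force': 60.11669397354126, 'gripper_width': 14.958451217320922}
scoop 0.86 [280.5 344.6] [495.6 270.9] [494.6 270.9   4.2]
grasp now [400.6 276.2  70.1] yaw -0.048 -> slide [-0.1  0.   0. ] roll 0.4
```

View pics/w2.png

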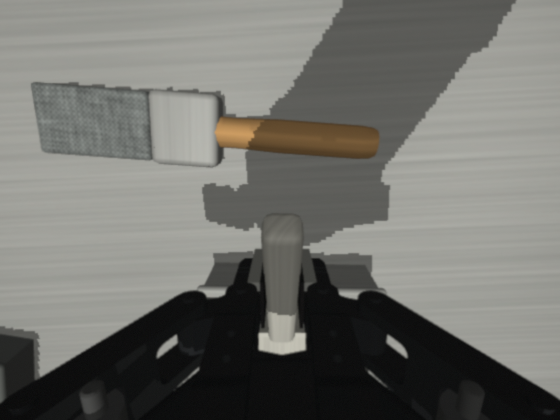

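Emit:
carry_out(slide=[[-0.002,-0.005,0.0005],[-0.004,-0.01,0.001],[-0.02,-0.01,0.001],[-0.04,-0.01,0.001],[-0.06,-0.01,0.001],[-0.08,-0.01,0.001],[-0.1,-0.01,0.001],[-0.115,-0.01,0.001]], roll=[0.2,0.4,0.4,0.4,0.4,0.4,0.4,0.4], claw=[0,0,0,0,0,0,0,0])

```text
clock: 7.48
position: [514.4, 260.3, 224.9]
ee_rot: [0.028, 1.0, -0.001, -0.002]
contact_force: [-11.0, 0.4, 15.9]
gripper_width: 15.3
grasp_force: 61.9
```

Run:
```python
from h import *
np.set_printoptions(precision=1,suppress=True)
ims=[]
for c in ("top","scene"):
    p=shot(c); im=p["img"][:,:,::-1]
    ims.append(cv2.resize(im[160:280,130:230] if c=="top" else im[170:310,340:440],(400,480 if c=="top" else 560),interpolation=cv2.INTER_CUBIC))
    for t,z in dict(scoop_mouth=3,ice0=15).items():
        for r in place_of(p,t)[:5]:
            print(t,r["conf"],np.array(r["at"]),at_z(p,r["at"],z)[:2],at_depth(p,r["at"]))
go(535,259.7,70,-.055)
ims[0]=cv2.copyMakeBorder(ims[0],0,80,0,0,0)
cv2.imwrite("pics/c1.png",np.hstack(ims))
```

```text
scoop_mouth 0.59 [190.8 176.9] [659.1 247.9] [655.2 243.1  24.9]
ice0 0.65 [179.  174.1] [664.8 281.4] [662.7 278.5  26.5]
ice0 0.58 [170.3 202.5] [578.5 303.1] [577.4 300.5  25. ]
ice0 0.54 [171.  188.9] [619.4 303.2] [617.5 299.6  28.5]
ice0 0.51 [186.1 176.3] [658.5 259.6] [656.7 257.1  25.5]
ice0 0.41 [196.8 179.4] [649.8 226.8] [647.6 224.3  27.7]
scoop_mouth 0.78 [380.4 277.4] [649.  251.7] [680.4 242.6  39.4]
scoop_mouth 0.48 [278.2 256.4] [579.9  -5.1] [608.8  -5.1  34.1]
ice0 0.59 [380.3 279.5] [666.1 247.5] [680.3 243.4  31.6]
ice0 0.48 [397.8 266.9] [624.3 297.5] [630.1 295.6  21.5]
ice0 0.45 [390.1 282.3] [674.9 270.5] [683.9 267.6  25.6]
ice0 0.42 [398.9 254.7] [582.1 307.1] [593.6 303.4  27.3]
ice0 0.39 [370.  276.3] [656.  223.3] [677.5 217.7  39.8]
grasp now [515. 260.  70.] yaw -0.055 -> slide [-0.  0.  0.] roll -0.0
```

View pics/c1.png

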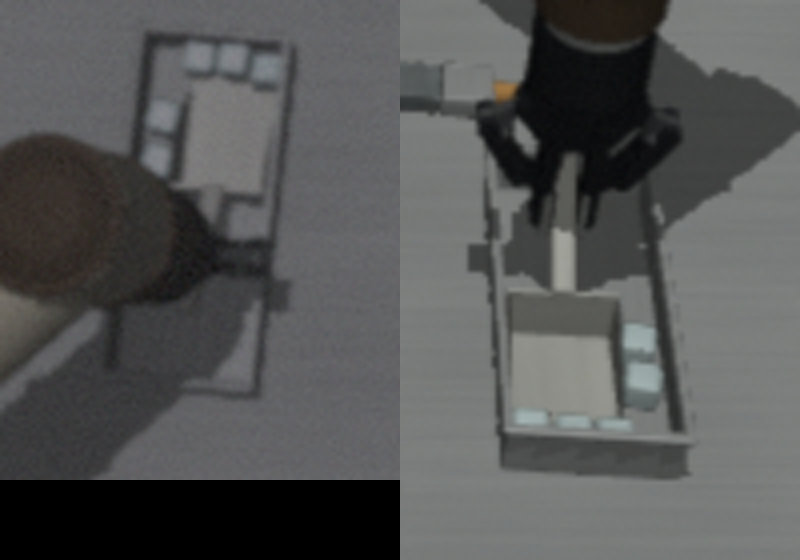

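The right-hand crop shows three cubes lined up at the lip against the far wall (pixels 530–615, 420) and two beside the scoop at (640,340) and (643,385). I'll push the lip under the row.

Emit:
carry_out(slide=[[-0.004,0,0],[-0.008,0,0],[-0.012,0,0],[-0.016,0,0],[-0.018,0,0],[-0.02,0,0],[-0.02,0,0]], roll=[0,0,0,0,0,0,0], claw=[0,0,0,0,0,0,0])

```text
clock: 8.65
position: [531.0, 259.2, 224.9]
ee_rot: [0.027, 1.0, -0.002, -0.005]
contact_force: [-22.1, 3.0, 21.2]
gripper_width: 14.8
grasp_force: 62.6
```

```bash
cat > c.py <<'E'
from h import *
import sys
np.set_printoptions(precision=1,suppress=True)
ims=[]
for c in ("top","scene"):
    p=shot(c); im=p["img"][:,:,::-1]
    ims.append(cv2.resize(im[160:280,130:230] if c=="top" else im[170:310,340:440],(400,480 if c=="top" else 560),interpolation=cv2.INTER_CUBIC))
    if c=="top":
      for r in place_of(p,"ice0")[:6]:
        d=at_depth(p,r["at"]); print(r["conf"],np.array(r["at"]),at_z(p,r["at"],15)[:2],d)
ims[0]=cv2.copyMakeBorder(ims[0],0,80,0,0,0)
cv2.imwrite(f"pics/{sys.argv[1]}.png",np.hstack(ims))
go(535,259.7,70,-.055)
E
python3 c.py c2
```

```text
0.6 [199.4 174.2] [665.7 219.7] [662.8 216.6  30.8]
0.59 [169.8 190.8] [613.6 306.5] [612.3 303.9  24.9]
0.46 [186.2 176.2] [658.8 259.3] [656.5 256.3  28. ]
0.39 [177.5 173.5] [666.5 286. ] [664.  282.5  28.7]
0.28 [278.8 195.1] [607.7 -19.4] [604.5 -19.3  38.7]
grasp now [529.4 258.6  70.2] yaw -0.055 -> slide [-0.  0.  0.] roll 0.0
```

View pics/c2.png

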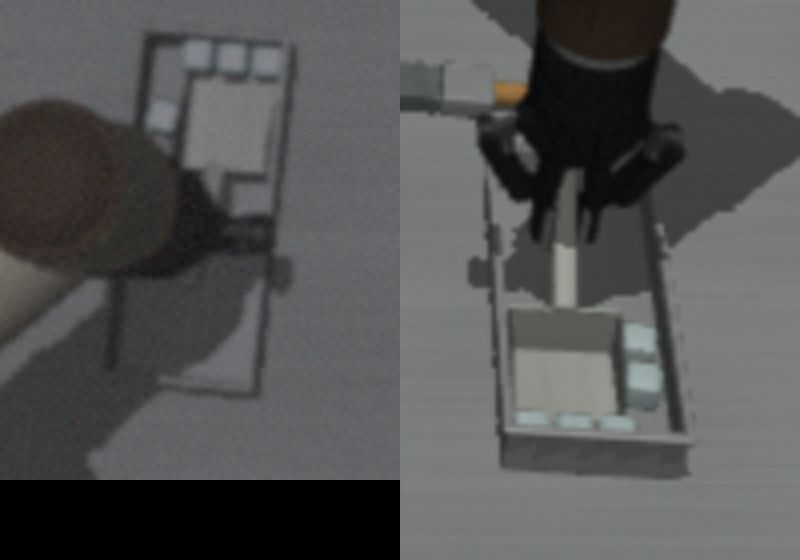

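Emit:
carry_out(slide=[[-0.003,0,-0.0005],[-0.005,0,-0.0005],[-0.006,0,-0.0005],[-0.006,0,-0.0005]], roll=[0,0,0,0], claw=[0,0,0,0])

```text
clock: 9.3
position: [534.2, 258.0, 224.8]
ee_rot: [0.027, 1.0, -0.004, -0.009]
contact_force: [-31.4, 1.7, 27.0]
gripper_width: 14.9
grasp_force: 65.0
```

```bash
python3 c.py c3
```

```text
0.57 [195.1 174.7] [663.9 232.6] [661.4 229.7  29.1]
0.45 [178.7 174. ] [665.1 282.3] [662.7 279.   28.4]
0.4 [170.7 189.6] [617.3 304. ] [615.6 300.8  26.9]
0.38 [185.2 177.7] [654.2 262.1] [653.4 261.   19.6]
0.29 [270.1 226.7] [513.5   4.2] [514.1   4.4   3.5]
grasp now [531.3 256.7  70.2] yaw -0.054 -> slide [-0.  0.  0.] roll 0.1
```

Emit:
carry_out(slide=[[0.003,0,-0.002],[0.004,0,-0.006],[0.004,0,-0.011],[0.004,0,-0.016],[0.004,0,-0.022],[0.004,0,-0.028],[0.004,0,-0.034],[0.004,0,-0.04]], roll=[0,0,0,0,0,0,0,0], claw=[0,0,0,0,0,0,0,0])

```text
clock: 10.45
position: [534.8, 258.2, 261.3]
ee_rot: [0.028, 1.0, -0.003, -0.005]
contact_force: [-1.2, -0.4, -2.7]
gripper_width: 14.7
grasp_force: 59.4
```

```bash
python3 c.py c3
```

```text
0.64 [178.  170.6] [675.4 285. ] [666.2 272.7  63.5]
0.53 [196.7 172.7] [670.1 228.1] [661.9 219.1  59.1]
grasp now [537.5 259.5 109.3] yaw -0.056 -> slide [0. 0. 0.] roll -0.0
```

View pics/c3.png

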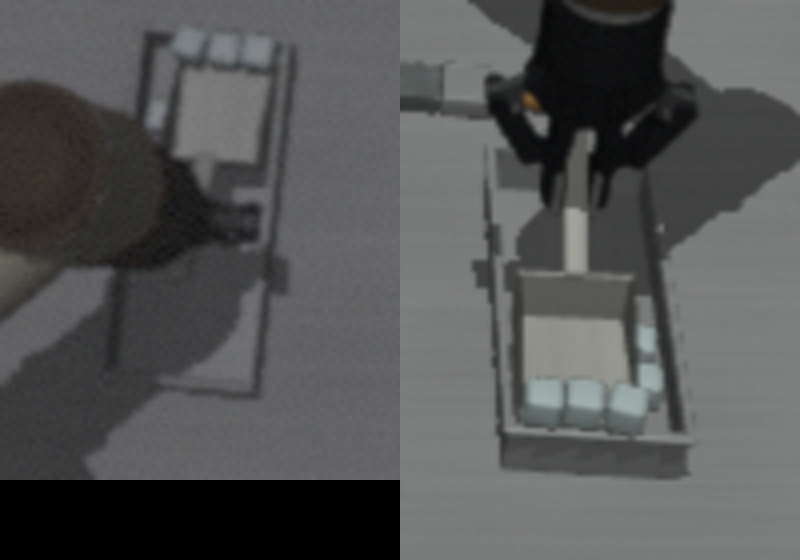

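Three cubes sit on the scoop front, at (545,400), (585,402) and (627,408) in the crop, and it's clear of the rim. Next I'll locate the tray precisely.

Run:
```python
from h import *
np.set_printoptions(precision=1,suppress=True)
for c in ("top","scene"):
    p=shot(c); P,u,v=cloud(p)
    m=(P[:,2]>24)&(P[:,2]<36)&(P[:,0]>470)&(P[:,0]<680)&(abs(P[:,1])<100)
    print(c,cv2.minAreaRect(P[m][:,:2].astype(np.float32)),m.sum())
    m=(P[:,2]>28)&(P[:,2]<40)&(P[:,0]>380)&(P[:,0]<450)&(abs(P[:,1]-25)<40)
    print(m.sum(),P[m].min(0),P[m].max(0),np.polyfit(P[m][:,0]-420,P[m][:,1],1))
    m=(P[:,2]>22)&(P[:,2]<50)&(abs(P[:,0]-606)<30)&(abs(P[:,1]+10)<30); print("ball",P[m][P[m][:,2]>30].mean(0))
    m=(P[:,2]>285)&(P[:,2]<335)&(P[:,1]<-200)&(P[:,0]<660); print("ring",m.sum(),cv2.minEnclosingCircle(P[m][:,:2].astype(np.float32)) if m.sum()>5 else 0)
go(504,11,70,-.25)
```

```text
top ((556.5445556640625, -5.4451751708984375), (125.64161682128906, 195.37274169921875), 75.12055206298828) 485
150 [381.6  16.7  28.1] [447.9  47.3  39.4] [-0.3 30.4]
ball [604.7 -18.9  35.2]
ring 1501 ((592.090576171875, -294.88916015625), 68.14523315429688)
scene ((559.0982666015625, -5.98870849609375), (126.2473373413086, 201.2247772216797), 75.21688079833984) 635
116 [380.4  15.4  28.4] [449.7  49.8  39.7] [-0.3 32. ]
ball [612.5 -18.9  35.8]
ring 1395 ((594.0076293945312, -300.51312255859375), 67.53791046142578)
grasp now [537.4 259.5 109.4] yaw -0.056 -> slide [ 0.  -0.2  0. ] roll 11.1
```

Emit:
carry_out(slide=[[0,0,-0.005],[0.002,-0.004,-0.009],[0.007,-0.014,-0.01],[0.016,-0.03,-0.01],[0.028,-0.05,-0.01],[0.04,-0.07,-0.01],[0.05,-0.086,-0.01],[0.056,-0.098,-0.01]], roll=[0,0,0,0,0,0,0,0], claw=[0,0,0,0,0,0,0,0])

```text
clock: 11.7
position: [474.9, 163.7, 274.4]
ee_rot: [0.028, 1.0, 0.0, 0.0]
contact_force: [-0.5, 1.1, -0.9]
gripper_width: 15.4
grasp_force: 59.5
```

Emit:
carry_out(slide=[[0.003,-0.006,0],[0.007,-0.015,0],[0.015,-0.028,0],[0.025,-0.046,0],[0.035,-0.065,0],[0.044,-0.083,0],[0.052,-0.096,0],[0.056,-0.104,0]], roll=[1,3,6,10,14,18,21,23], claw=[0,0,0,0,0,0,0,0])

```text
clock: 12.7
position: [413.6, 63.5, 274.3]
ee_rot: [0.227, 0.974, 0.0, 0.0]
contact_force: [-0.6, 0.7, -1.1]
gripper_width: 15.1
grasp_force: 59.5
```

Run:
```python
from h import *
np.set_printoptions(precision=4,suppress=True)
ims=[]
for c in ("top","scene"):
    p=shot(c); im=p["img"][:,:,::-1]
    ims.append(cv2.resize(im[150:270,210:310] if c=="top" else im[150:290,230:330],(400,480 if c=="top" else 560),interpolation=cv2.INTER_CUBIC))
    for r in place_of(p,"ice0")[:4]: print(c,r["conf"],r["at"],at_z(p,r["at"],62),at_depth(p,r["at"]))
ims[0]=cv2.copyMakeBorder(ims[0],0,80,0,0,0)
cv2.imwrite("pics/d1.png",np.hstack(ims))
go(411.8,60.5,106,-.5)
```

```text
top 0.64 [168.1, 199.1] [582.9971 297.4901  62.    ] [587.1442 307.0776  26.8261]
top 0.61 [259.8, 213.6] [547.3217  33.4397  62.    ] [546.0661  32.8129  76.4422]
top 0.58 [277.5, 220.2] [529.7138 -17.137   62.    ] [528.734  -17.1302  75.6733]
top 0.52 [268.8, 221.0] [526.8931   7.4147  62.    ] [525.9475   7.1303  75.663 ]
scene 0.68 [399.0, 269.3] [674.0249 285.2539  62.    ] [632.0727 299.3415  14.7584]
scene 0.65 [274.1, 224.7] [522.5456 -16.4625  62.    ] [535.4769 -16.304   74.3842]
scene 0.61 [289.2, 232.1] [549.5951  22.6715  62.    ] [559.3399  22.4074  71.5886]
scene 0.56 [281.0, 226.4] [528.7308   1.5447  62.    ] [542.4417   1.4687  75.2114]
grasp now [414.5  64.3 119.7] yaw -0.456 -> slide [ 0.0007 -0.0046  0.0137] roll 2.5
```

View pics/d1.png

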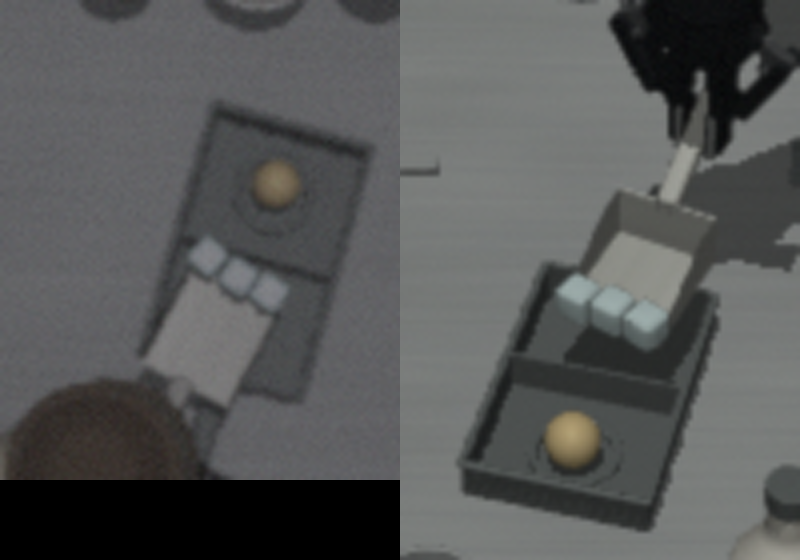

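Emit:
carry_out(slide=[[0.001,-0.001,0.002],[0.003,-0.003,0.005],[0.005,-0.006,0.008],[0.007,-0.008,0.011],[0.008,-0.009,0.0125],[0.008,-0.009,0.0125],[0.008,-0.009,0.0125]], roll=[0,0,0,0,0,0,0], claw=[0,0,0,0,0,0,0])

```text
clock: 13.78
position: [402.9, 59.5, 261.8]
ee_rot: [0.226, 0.974, 0.0, 0.0]
contact_force: [-0.3, 0.4, -1.7]
gripper_width: 15.2
grasp_force: 59.5
```

Emit:
carry_out(slide=[[0.06,0,0],[0.06,0,0],[0.06,0,0],[0.06,0,0]], roll=[0,0,0,0], claw=[0,0,0,0])

```text
clock: 14.28
position: [349.8, 86.0, 262.0]
ee_rot: [0.227, 0.974, 0.0, 0.0]
contact_force: [-0.4, -0.3, -1.0]
gripper_width: 15.2
grasp_force: 59.6
```

```bash
cat > d.py <<'E'
from h import *
import sys
np.set_printoptions(precision=3,suppress=True)
ims=[]; bay=np.array([510.1,6.8]); ex=np.array([.967,-.256]); ey=np.array([.256,.967])
for c in ("top","scene"):
    p=shot(c); im=p["img"][:,:,::-1]
    ims.append(cv2.resize(im[150:270,210:310] if c=="top" else im[150:290,230:330],(400,480 if c=="top" else 560),interpolation=cv2.INTER_CUBIC))
    for r in place_of(p,"ice0")[:5]:
        w=at_z(p,r["at"],15)[:2]-bay; print(c,r["conf"],r["at"],"bay frame",w@ex,w@ey,at_depth(p,r["at"]))
ims[0]=cv2.copyMakeBorder(ims[0],0,80,0,0,0)
cv2.imwrite(f"pics/{sys.argv[1]}.png",np.hstack(ims))
go(411.8,60.5,106,-.5)
E
python3 d.py d2
```

```text
top 0.62 [276.7, 224.4] bay frame 15.811337797560515 -18.4535935322561 [519.975 -15.092  26.159]
top 0.61 [276.1, 239.8] bay frame -28.05935483227664 -29.280996964176413 [475.223 -14.34   26.395]
top 0.6 [169.2, 200.9] bay frame -6.077116476914475 308.7190074059412 [581.986 303.793  25.782]
top 0.54 [170.9, 189.6] bay frame 27.75343194025224 314.24342564350394 [615.557 300.074  27.403]
scene 0.69 [396.7, 267.0] bay frame 37.03671505725375 307.6960133679303 [631.95  292.275  23.192]
scene 0.62 [291.7, 240.0] bay frame 14.770560903574436 28.26081315183266 [539.436  30.064  22.934]
scene 0.54 [269.6, 225.0] bay frame -24.893396251356304 -43.98869653271917 [484.943 -29.1    24.736]
scene 0.45 [276.0, 239.1] bay frame 22.62357902789983 -12.794002836633496 [538.129 -11.284  24.536]
scene 0.44 [397.8, 255.5] bay frame -3.645673715329477 306.37882199829437 [595.195 300.502  25.951]
grasp now [349.4  85.7 106.9] yaw -0.458 -> slide [-0.067  0.005  0.001] roll 2.4
```

View pics/d2.png

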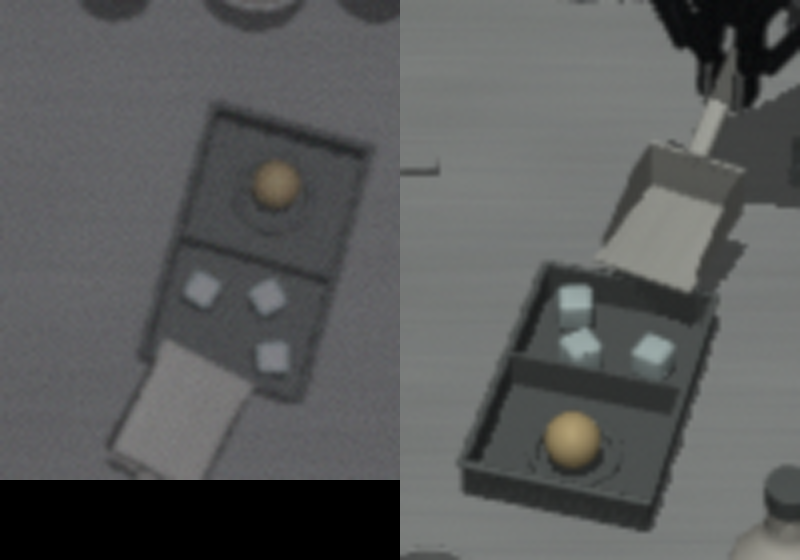

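All three cubes are in the bay (top crop at (202,290), (267,297) and (272,357)), and the ball is seated at (276,184). I'll return the scoop to the pan.

Emit:
carry_out(slide=[[0.0,0.0,-0.03],[0.005,0.025,-0.03],[0.012,0.06,-0.03],[0.02,0.1,-0.03],[0.028,0.14,-0.03],[0.035,0.175,-0.03],[0.038,0.193,-0.03],[0.038,0.193,-0.03]], roll=[0,-3,-8,-13,-18,-22,-23.4,-23.4], claw=[0,0,0,0,0,0,0,0])

```text
clock: 15.48
position: [400.2, 276.3, 291.2]
ee_rot: [0.024, 1.0, -0.0, -0.0]
contact_force: [0.6, -0.3, -1.5]
gripper_width: 14.8
grasp_force: 59.6
```

```bash
python3 -c "
from h import *
go(403,276,71,-.052)"
```

```text
grasp now [400.1 276.2 136.5] yaw -0.049 -> slide [-0.0029  0.      0.0655] roll 0.2
```

Emit:
carry_out(slide=[[-0.003,0,0.03],[-0.003,0,0.05],[-0.003,0,0.058],[-0.003,0,0.063],[-0.003,0,0.0655],[-0.003,0,0.0655],[-0.003,0,0.0655],[-0.003,0,0.0655]], roll=[0,0,0,0,0,0,0,0], claw=[0,0,0,0,0,0.04,0.085,0.085])

```text
clock: 16.48
position: [403.0, 275.9, 226.6]
ee_rot: [0.024, 1.0, 0.0, 0.0]
contact_force: [-0.1, 0.2, -0.4]
gripper_width: 68.8
grasp_force: 0.0
```

Emit:
carry_out(slide=[[0,0,0],[0,0,0],[0,0,-0.02],[0,0,-0.05],[0,0,-0.09],[0,0,-0.12]], roll=[0,0,0,0,0,0], claw=[0.085,0.085,0.085,0.085,0.085,0.085])

```text
clock: 17.23
position: [403.0, 275.8, 347.9]
ee_rot: [0.024, 1.0, 0.001, 0.0]
contact_force: [1.3, -0.3, -0.2]
gripper_width: 85.2
grasp_force: 0.0
```

Run:
```python
from h import *
np.set_printoptions(precision=1,suppress=True)
p=shot("scene")
for t,z in dict(scoop=3,scoop_mouth=3).items():
    for r in place_of(p,t)[:1]: print(t,r["conf"],r["at"],at_z(p,r["at"],z),at_depth(p,r["at"]))
P,u,v=cloud(p); m=(P[:,0]>460)&(P[:,0]<530)&(abs(P[:,1]-272)<25); print(np.percentile(P[m][:,2],[10,50,90]))
np.set_printoptions(precision=4,suppress=True)
go(428.9,28.3,100,-.259); go(428.9,28.3,26,-.259)
```

```text
scoop 0.6 [378.5, 231.8] [485.9 268.6   3. ] [488.1 268.    5.2]
scoop_mouth 0.9 [380.2, 246.9] [543.1 265.5   3. ] [544.2 265.2   4.2]
[3.1 5.8 8.7]
grasp now [403.4 276.4 193. ] yaw -0.048 -> slide [-0.0372 -0.2469  0.0923] roll 12.1
grasp now [403.4 276.4 193. ] yaw -0.048 -> slide [-0.0371 -0.2471  0.1663] roll 12.1
```

Emit:
carry_out(slide=[[-0.006,-0.03,0],[-0.016,-0.08,0],[-0.026,-0.135,0],[-0.036,-0.19,0.02],[-0.044,-0.23,0.04],[-0.048,-0.249,0.06],[-0.048,-0.249,0.06]], roll=[1,4,7,10,12,12,12], claw=[0.085,0.085,0.085,0.085,0.085,0.085,0.085])

```text
clock: 18.25
position: [437.9, 23.3, 283.9]
ee_rot: [0.13, 0.991, -0.001, -0.003]
contact_force: [0.7, 0.2, -0.1]
gripper_width: 85.0
grasp_force: 0.0
```

Run:
```python
from h import *
np.set_printoptions(precision=4,suppress=True)
p=shot("wrist"); P,u,v=cloud(p)
m=(P[:,2]>26)&(P[:,2]<42)&(P[:,0]>350)&(P[:,0]<455)&(abs(P[:,1]-30)<40); Q=P[m]
print(m.sum(),Q.min(0),Q.max(0))
for a in range(370,460,10):
    q=Q[abs(Q[:,0]-a)<5]
    if len(q)>5: print(a,q[:,1].min(),q[:,1].max(),np.median(q[:,2]))
for r in place_of(p,"tray_grip")[:2]: print(r["conf"],at_z(p,r["at"],26),at_depth(p,r["at"]))
go(439.5,25.5,26,-.259)
```

```text
2462 [372.653   11.6249  26.4562] [454.965   49.3862  35.4092]
370 32.89821483412835 45.10911520196872 31.414284356450224
380 30.255570410739907 49.38616908634504 33.113771800281725
390 27.516479140873653 47.797870164436944 33.16614642081865
400 24.678076756934377 45.28925928637431 33.07632527629491
410 22.759982795358617 42.67061632168696 33.1441096591366
420 19.932479819736745 40.18016593660267 33.10822729928988
430 17.281909555905262 37.82006070753884 33.11271374636485
440 14.588150727784548 34.32778093981311 33.183004222988046
450 11.624934824999414 31.839184997437812 33.06520046652193
0.59 [429.7646  27.7947  26.    ] [427.6579  28.2769  33.7505]
grasp now [438.7  24.8 131.1] yaw -0.258 -> slide [-0.0007  0.001   0.1051] roll 0.1
```

Emit:
carry_out(slide=[[0,0,0.03],[0,0,0.06],[0,0,0.085],[0,0,0.1],[0,0,0.105],[0,0,0.105],[0,0,0.105],[0,0,0.105]], roll=[0,0,0,0,0,0,0,0], claw=[0.085,0.085,0.085,0.085,0.085,0.085,0.07,0.06])

```text
clock: 19.35
position: [439.1, 24.9, 181.9]
ee_rot: [0.128, 0.992, 0.0, 0.001]
contact_force: [0.8, 0.3, 0.2]
gripper_width: 60.1
grasp_force: 0.0
```

Emit:
carry_out(slide=[[0,0,0],[0,0,0],[0,0,0],[0,0,0],[0,0,0],[0,0,0],[0,0,0],[0,0,0]], roll=[0,0,0,0,0,0,0,0], claw=[0.05,0.04,0.03,0.025,0.02,0.01,0,0])

```text
clock: 20.35
position: [438.9, 24.7, 181.3]
ee_rot: [0.128, 0.992, 0.0, 0.0]
contact_force: [-0.8, -0.3, 3.3]
gripper_width: 16.8
grasp_force: 59.1
```

Emit:
carry_out(slide=[[0,0,-0.001],[0,0,-0.003],[0,0,-0.006],[0,0,-0.009],[0,0,-0.012],[0,0,-0.014],[0,0,-0.015],[0,0,-0.015]], roll=[0,0,0,0,0,0,0,0], claw=[0,0,0,0,0,0,0,0])

```text
clock: 21.35
position: [438.9, 24.7, 196.3]
ee_rot: [0.129, 0.992, 0.0, 0.0]
contact_force: [-0.5, -0.3, -2.8]
gripper_width: 16.8
grasp_force: 58.5
```

```bash
cat > e.py <<'E'
from h import *
np.set_printoptions(precision=4,suppress=True)
s=read_state(); print(s["clock"],s["grasp_force"],s["gripper_width"],s["contact_force"],s["wrist_torque"])
T=toolT(); g=T[:3,3]+T[:3,2]*grip_point_offset; yaw=np.arctan2(-T[1,0],-T[0,0])
ex=np.array([np.cos(yaw),np.sin(yaw)]); ey=np.array([-ex[1],ex[0]])
for c in ("top","scene"):
    p=shot(c); P,u,v=cloud(p); d=P[:,:2]-g[:2]; X=d@ex; Y=d@ey
    m=(X>30)&(X<215)&(abs(Y)<58)&(P[:,2]>g[2]-60)&(P[:,2]<g[2]+40)
    print(c,"z by X:",[(a,np.round(np.percentile(P[m&(abs(X-a)<8)][:,2],[25]),1)) for a in (45,60,110,190,200)])
    for t in ("ball_center","tray_pocket"):
        for r in place_of(p,t)[:1]:
            w=at_z(p,r["at"],g[2]-5)[:2]; e=w-g[:2]; print(t,r["conf"],w,"tray frame X,Y",e@ex,e@ey,at_depth(p,r["at"]))
    for r in place_of(p,"ice0")[:5]:
        e=at_z(p,r["at"],g[2]-11)[:2]-g[:2]; print("ice",r["conf"],e@ex-73,e@ey)
go(0,0,0)
E
python3 e.py
```

```text
21.35 58.51599633693695 16.787751450350598 [-0.5389 -0.2778 -2.7925] [ 0.1093  0.3322 -0.0001]
top z by X: [(45, array([16.])), (60, array([15.8])), (110, array([15.5])), (190, array([15.2])), (200, array([14.3]))]
ball_center 0.62 [603.2308 -14.7154] tray frame X,Y 168.97394389583533 3.7557062897416253 [601.3756 -14.7373  50.5783]
tray_pocket 0.56 [600.1997 -23.8045] tray frame X,Y 168.3608168039693 -5.805875958309983 [598.609  -23.7292  48.8194]
ice 0.54 12.686140771926162 32.1454818225057
ice 0.48 -5.029295811993549 298.3713574836951
ice 0.43 26.179474886217093 310.26723230740424
ice 0.41 7.71368930936309 -10.437569840439378
scene z by X: [(45, array([17.2])), (60, array([17.9])), (110, array([32.5])), (190, array([17.])), (200, array([17.6]))]
ball_center 0.51 [611.4322  -3.0754] tray frame X,Y 173.93577772150368 17.102248422004177 [611.9439  -3.076   37.1317]
tray_pocket 0.76 [606.1404 -22.0229] tray frame X,Y 173.6508476576921 -2.568270241045923 [618.5014 -21.7838  49.8212]
ice 0.67 -13.786751004486518 -36.93208315259103
ice 0.65 50.62575992792374 312.7805654418172
ice 0.64 14.735841316321512 306.73880038132876
ice 0.46 20.3934401312532 23.763051125433932
ice 0.45 14.595113046688695 -22.873377108517264
grasp now [438.8  24.7  41.4] yaw -0.258 -> slide [ 0.418  -0.1358  0.0415] roll 0
```

Emit:
carry_out(slide=[[0,0,-0.004],[0,0,-0.012],[0,0,-0.024],[0,0,-0.04],[0,0,-0.056],[0,0,-0.068],[0,0,-0.076],[0,0,-0.08]], roll=[0,0,0,0,0,0,0,0], claw=[0,0,0,0,0,0,0,0])

```text
clock: 22.75
position: [438.8, 24.7, 276.7]
ee_rot: [0.129, 0.992, 0.0, 0.0]
contact_force: [-0.1, 0.5, -2.9]
gripper_width: 16.9
grasp_force: 58.6
```

```bash
python3 - <<'E'
from h import *
from scipy.optimize import least_squares
for c in ("top","scene"):
    p=shot(c); P,u,v=cloud(p)
    q=P[(P[:,2]>290)&(P[:,2]<335)&(abs(P[:,1]+297)<75)&(P[:,0]<645)&(P[:,0]>500)]
    top=np.percentile(q[:,2],90); q=q[q[:,2]>top-8]
    f=lambda a: np.maximum(np.maximum(38-np.hypot(*(q[:,:2]-a).T),np.hypot(*(q[:,:2]-a).T)-58),0)
    print(c,top,len(q),least_squares(f,[587,-296],loss="soft_l1").x,[r["at"] and (r["conf"],at_z(p,r["at"],300)) for r in place_of(p,"lamp_ring")[:2]])
E
python3 e.py
```

```text
top 323.5865316246683 1286 [ 583.35014869 -297.89161413] [(0.79, array([ 581.15838137, -296.25997115,  300.        ]))]
scene 324.33235753288363 908 [ 586.71675452 -297.85470519] [(0.7, array([ 583.24291515, -297.27374693,  300.        ]))]
22.95 58.552197217941284 16.764758767001496 [-0.1547  0.5442 -3.6046] [0.0539 0.3412 0.0429]
top z by X: [(45, array([96.])), (60, array([95.4])), (110, array([95.])), (190, array([94.1])), (200, array([93.5]))]
ball_center 0.66 [609.2655 -20.1904] tray frame X,Y 176.50025541489276 0.2188094832325644 [607.2004 -20.1442 130.1176]
tray_pocket 0.86 [603.798  -21.3933] tray frame X,Y 171.52058203119162 -2.3392442661491613 [601.8887 -21.3345 129.514 ]
ice 0.62 12.606140282911568 -9.258709197560556
ice 0.54 19.41179820561031 292.69527434910344
ice 0.47 -9.842147395994665 280.07263280345416
ice 0.47 8.940858609945707 30.898601969680573
ice 0.41 -23.346860552375198 -37.599410343004166
scene z by X: [(45, array([97.])), (60, array([97.4])), (110, array([113.8])), (190, array([97.3])), (200, array([107.1]))]
ball_center 0.69 [614.9131 -10.9966] tray frame X,Y 179.6153357328246 10.549218772016124 [621.2775 -10.9485 122.4622]
tray_pocket 0.95 [614.6388 -17.2717] tray frame X,Y 180.95108472776275 4.411831842674091 [622.7036 -17.1558 124.1517]
ice 0.68 135.68585476264488 311.38869001200817
ice 0.67 17.502962938439538 33.38801872397315
ice 0.43 -23.871542723803977 -42.81896223180293
ice 0.41 92.94496459734916 300.9766142635316
ice 0.39 22.113544430746003 -19.983864282157473
grasp now [438.8  24.7 121.3] yaw -0.258 -> slide [ 0.418  -0.1357  0.1215] roll 0
```

Level and secure. The ring is at about (584,-297), as planned, so I'll carry the tray across.

Emit:
carry_out(slide=[[-0.001,-0.003,-0.003],[-0.002,-0.009,-0.009],[-0.004,-0.018,-0.018],[-0.006,-0.029,-0.028],[-0.009,-0.044,-0.037],[-0.012,-0.062,-0.045],[-0.016,-0.081,-0.05],[-0.021,-0.103,-0.053]], roll=[0,0,0,0,0,0,0,0], claw=[0,0,0,0,0,0,0,0])

```text
clock: 24.35
position: [432.6, -81.6, 330.1]
ee_rot: [0.129, 0.992, 0.0, 0.0]
contact_force: [0.2, -0.1, -2.9]
gripper_width: 16.8
grasp_force: 58.6
```

Emit:
carry_out(slide=[[-0.004,-0.022,0],[-0.009,-0.043,0],[-0.013,-0.065,0],[-0.017,-0.084,0],[-0.02,-0.102,0],[-0.023,-0.117,0],[-0.026,-0.129,0],[-0.027,-0.137,0]], roll=[0,0,0,0,0,0,0,0], claw=[0,0,0,0,0,0,0,0])

```text
clock: 25.35
position: [424.0, -220.3, 329.3]
ee_rot: [0.129, 0.992, 0.0, -0.0]
contact_force: [0.3, -0.6, -3.5]
gripper_width: 16.8
grasp_force: 58.6
```

Emit:
carry_out(slide=[[-0.002,-0.008,0],[-0.003,-0.016,0],[-0.004,-0.022,0],[-0.006,-0.028,0],[-0.006,-0.032,0],[-0.006,-0.034,0],[-0.006,-0.034,0],[-0.006,-0.034,0]], roll=[0,0,0,0,0,0,0,0], claw=[0,0,0,0,0,0,0,0])

```text
clock: 26.35
position: [421.2, -253.9, 329.2]
ee_rot: [0.128, 0.992, 0.0, -0.0]
contact_force: [0.1, 0.4, -3.0]
gripper_width: 16.7
grasp_force: 58.6
```

```bash
python3 e.py
python3 - <<'E'
from h import *
p=shot("scene"); save(p,"f1")
E
```

```text
26.35 58.599552512168884 16.738001265235578 [ 0.0593  0.3846 -2.9559] [ 0.1125  0.2946 -0.0547]Traceback (most recent call last):
  File "e.py", line 9, in <module>
    print(c,"z by X:",[(a,np.round(np.percentile(P[m&(abs(X-a)<8)][:,2],[25]),1)) for a in (45,60,110,190,200)])
                                   ~~~~~~~~~~~~~^^^^^^^^^^^^^^^^^^^^^^^^^^^^^
    return _quantile_unchecked(
        a, q, axis, out, overwrite_input, method, keepdims, weights)
    return _ureduce(a,
                    func=_quantile_ureduce_func,
    ...<5 lines>...
                    overwrite_input=overwrite_input,
                    method=method)
    r = func(a, **kwargs)
    result = _quantile(arr,
                       quantiles=q,
    ...<2 lines>...
                       out=out,
                       weights=wgt)
    slices_having_nans = np.isnan(arr[-1, ...])
                                  ~~~^^^^^^^^^
IndexError: index -1 is out of bounds for axis 0 with size 0
```

View pics/f1.png

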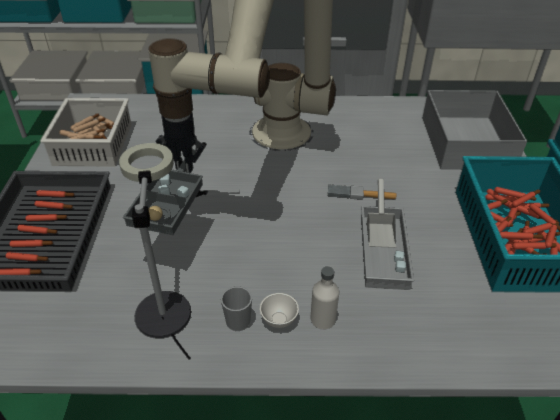

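The scene shows the tray held under the ring (147,160) with the ball at (155,213), three cubes in the bay and the scoop lying in the pan. One numeric check of the ball, then hand in.

Run:
```python
from h import *
for c in ("top","scene"):
    p=shot(c)
    for r in place_of(p,"ball_center")[:2]: print(c,r["conf"],r["at"],at_z(p,r["at"],170).round(1),at_depth(p,r["at"]))
    for r in place_of(p,"scoop")[:1]: print("scoop",at_z(p,r["at"],3).round(1))
go(421.6,-254,175,-.258); print(abs(np.array(read_state()["joint_vel"])).max())
```

```text
top 0.65 [272.7, 142.1] [727.  -0. 170.] [771.11903481   2.57001007   5.19280202]
top 0.57 [387.2, 195.6] [ 591.8 -299.2  170. ] [ 570.76089155 -258.07907401  321.98752468]
scoop [488. 279.   3.]
scene 0.53 [153.8, 212.8] [ 597.8 -300.6  170. ] [ 608.02831243 -297.32388139  179.40970198]
scoop [482.5 260.3   3. ]
grasp now [ 421.2 -253.9  174.5] yaw -0.258 -> slide [-0.0004  0.     -0.0005] roll 0.0
0.0006011192768223053
```

```bash
python3 -c "
from bench import job_done; print(job_done())"
```

```text
the job is handed in; nothing more can be done
None
```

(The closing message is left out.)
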